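Swing the chromatography column upright and lock its tilting stand

TASK

Swing the steel column in its tilting stand from lying to standing upright, using the crank handle, and lock it there: the locking pin, parked in its grey block, must go down through the guide and drop fully home into the wheel's upright notch, the last of the three. Then flip the spring-loaded keeper fork over the pin's collar so it snaps shut, let go of everything, and leave the bottle, jar and spanner where they are.

Things in the scene. Friction and masses are not known exactly. Their poses are not given: they have to be found in the camera images.
- stand: White tilting stand fixed to the bench; origin: centre of its base's underside (base 170 x 250 x 12 mm). A trunnion shaft runs along the stand's y axis between two uprights (y = -55, +55 mm). Crank handle on the -y side; index wheel, guide block and keeper on the +y side. Except keeper and pin, nothing is above 245 mm (the column's end when upright).
- shaft (a point): Point on the trunnion axis between the uprights, 135 mm above the stand's origin. Axes as the stand's. The column (190 mm long, 54 mm in diameter at the ends) is clamped across the axis at its middle.
- cradle (a joint): Angle (rad) of the column's cradle about the stand's +y axis: 0 = column level, 1.57 = upright; stops at -0.2 and 1.9. Growing, it carries the handle from the -x side over the top to +x. Balanced; friction (0.3 N m, about 3.5 N at the handle) holds it at any angle.
- wheel_top (a point): Fixed point on the stand at the top of the index wheel (steel, radius 55 mm, 34 mm thick, centred at stand y = +95 mm, 3 mm below the guide). The wheel turns with the cradle. Its three notches (20 mm wide, 22 mm deep) come under the guide at joint readings of about 0, 0.785 and 1.57, all off by one error, up to 0.12 rad either way, new at each start: find the exact angle by touch.
- guide_mouth (a point): Centre of the vertical bore at the top face of the fixed guide block (50 x 50 x 30 mm), 223 mm above the bench, at stand x = 0, y = +95 mm; axes as the stand's. Bore 18.5 mm, 3 mm chamfer. A released pin in it rides on the wheel's rim, 16 to 19 mm short of home, and falls in by its weight when a notch comes within about 0.03 rad; then the crank is blocked.
- handle (a point): Middle of the crank's grip: a grey round bar 16 mm in diameter, 80 mm long, parallel to the trunnion axis and 90 mm from it, at stand y = -115 mm. At joint 0 it is 64 mm to -x of the axis and 64 mm above it; at 1.57, 64 mm to +x and 64 mm above. It can be pinched from above.
- pin: Loose steel locking pin, 102 mm tall, about 0.15 kg, upright. Origin: centre of its bevelled foot, z up. Shaft 16 mm in diameter, 51 mm long; collar 46 mm in diameter, 6 mm thick (51 to 57 mm up); grey round grip 22 mm in diameter (57 to 102 mm up). Fully home, the collar rests on the guide's top and the foot is 172 mm above the bench, 18 mm deep in the notch.
- pin_block: Grey fixed parking block 80 x 80 x 40 mm with a vertical hole 30 mm deep in which the pin stands loosely, its foot 10 mm and the top of its collar 67 mm above the bench. Origin: centre of its underside.
- keeper (a joint): Angle (rad) of the keeper, a steel fork hinged at the far (+x) edge of the guide's top. 0 = open, leaning back 0.43 rad beyond upright, away from the pin; 2.0 = closed, lying level towards stand -x, prongs on either side of the pin's grip, 3 mm above the collar. An over-centre spring (1 to 1.5 N at the tab) holds either stop; past about 1.1 it snaps shut. It cannot close unless the pin is home.
- keeper_hinge (a point): Point on the keeper's hinge line (along the stand's y), at stand x = +36 mm, y = +95 mm, 234.5 mm above the bench. Axes as the stand's.
- tab (a point): Push point on the keeper's wide prong: 45 mm from the hinge line and 33 mm to stand +y of the pin. The prong there is a plate 34 mm wide and 5 mm thick that ends 60 mm from the hinge line. When open, this point is 41 mm above the hinge line and 19 mm to its +x side.
- bottle: Bystander: clear glass bottle with blue cap, 80 mm in diameter, 170 mm tall. Origin: centre of its underside.
- jar: Bystander: amber jar with white cap, 66 mm in diameter, 90 mm tall. Origin: centre of its underside.
- spanner: Bystander: steel spanner 170 mm long lying on the bench. Origin: under its middle.

How it is judged:
By the outcome, as a careful person would: the job done as asked, in the order asked, and still so for the second after the job is handed in, with the robot touching nothing.
It also fails if it takes over 72 s, if anything falls off the work surface, if the arm or the gripper's body presses on something with over 40 N, if the wrist force passes 120 N, or if a joint passes its speed limit or range.

ROBOT

A 6-joint arm with a two-finger parallel gripper is mounted at the origin on the work surface. World frame = base frame: x ahead of the robot, y to its left, z up, the work surface at z = 0. Lengths are in m, angles in rad, forces in N, time in s.
With the tool pointing down it reaches from about 0.35 to 1 m from the base axis. Payload 7.1 kg.
Tool frame: the origin (TCP) lies between the finger pads; the fingertips stand 22 mm ahead of it and the grasp point (between the pads) lies 3 mm ahead of it; x points along the fingers, y is the direction in which the jaws open and shut, and the axes are right-handed (so a half turn about x gives the same grasp; the last joint's range is limited). The gripper opens to 85 mm and grips with 20 to 120 N. Pads are 22 mm wide; open, the fingers measure 114 mm over their backs; the gripper's body (76 mm by 85 mm) begins 54 mm behind the grasp point. The pads swing forward as they close: fully open they stand 13 mm farther back than shut.
Start: joints at [-0.019, 0.423, 1.63, -0, 1.089, -0.019], TCP at [0.625, 0, 0.253] pointing down, gripper open.
Joint ranges: [-3, 3], [-0.9, 2.11], [0.09, 2.58], [-1.31, 4.45], [0.11, 2.69], [-2.54, 2.54]. Speed limits (rad/s): [2.39, 2.39, 3.01, 3.14, 3.14, 3.14].

INTERFACE

Orientations are given as a rotation vector (axis times angle).
In Python, from rig import manip gives the robot as it stands. The module is installed in compiled form; this text tells all that it offers. Calls block until the motion is done:
- manip.move_to(position, orientation): joint-space move of the TCP to a pose.
- manip.servo_line(position, orientation=None, rate=0.15): straight line of the TCP; orientation=None keeps the orientation; rate is the mean speed in m/s.
- manip.set_joints(angles): joint-space move.
- manip.command_gripper(opening, f_grip=None): finger opening in m; f_grip is the grip in N (None keeps the last); returns when the fingers have stopped.
- manip.hold(seconds).
- manip.solve_ik(position, orientation): joint angles nearest the present ones, or None.
- manip.camera(name): name is "scene" or "side" or "wrist"; returns a dict with "image" (384x512x3 uint8, red, green, blue), "fx", "fy", "cx", "cy" (pixels), "k1" (the pictures are not rectified: a ray, as slopes to the right and down, at radius r is drawn at 1 + k1 r^2 times it, then the intrinsics apply), "cam_to_world" (4x4, takes a point from camera to world coordinates); the wrist camera has in their place "mount" (4x4, takes a point from camera to tool coordinates, whose origin is the TCP and whose axes are the tool frame's). Camera axes: x right, y down, z forward; pixel columns grow to the right and rows downward; lengths in m; the calibration is good to about 2 mm. A picture is of the moment at which its call begins: read the wrist's pose just before it. There is no depth.
A pose or a line that the arm cannot do raises manip.IKError and nothing moves.
- manip.sign_off(): hands the job in, once; it reports no verdict.
Readings, each from a call of its own:
- manip.get_time(): time.
- manip.get_joint_positions(): joint angles.
- manip.get_joint_vel(): joint speeds.
- manip.get_tau(): joint torques, N m.
- manip.get_position(): TCP position.
- manip.get_ee_rot(): TCP orientation.
- manip.get_contact_force(): force on the tool from outside, world axes, zero at the start.
- manip.get_torque(): the same for the moment, N m.
- manip.get_width(): finger opening in m.
Only numpy, scipy, OpenCV 4.12 (cv2) and the standard library are available. Lean on these libraries where they do the work, as an engineer would, in place of code of your own. Each camera call takes 0.05 s, during which the arm holds its last target.

## Working session

There is one attempt and no reset: what is moved stays moved. The work goes in short steps, each a Python script; the robot and the scene stay as the last script left them, time stands still between calls to the robot, and variables do not carry over. Pictures are saved under pics/ and viewed, and the job is handed in when it is done.

```bash
mkdir -p pics; python3 - <<'E'
from rig import manip
import cv2,numpy as np
np.set_printoptions(precision=4,suppress=True)
print(manip.get_time(),manip.get_position(),manip.get_ee_rot(),manip.get_width())
for n in ["scene","side","wrist"]:
    c=manip.camera(n); cv2.imwrite(f"pics/{n}0.png",c["image"][:,:,::-1])
    print(n,c["fx"],c["fy"],c["cx"],c["cy"],c["k1"]); print(c.get("cam_to_world",c.get("mount")))
E
```

```text
0.0 [0.6245 0.     0.2525] [ 1.2084  1.2103 -1.2103] 0.08576701483154418
scene 447.33122670544185 447.33122670544185 245.40277669463848 192.2369050607828 0.051084222707263094
[[ 0.6683  0.6279 -0.3988  1.0034]
 [ 0.7437 -0.5753  0.3405 -0.3881]
 [-0.0157 -0.5241 -0.8515  1.1477]
 [ 0.      0.      0.      1.    ]]
side 496.2546738272649 496.2546738272649 253.0970047733418 182.8788443728872 -0.11776615811648315
[[-0.7413 -0.3291  0.5849 -0.2793]
 [-0.6708  0.3346 -0.6619  0.9143]
 [ 0.0221 -0.883  -0.4688  0.853 ]
 [ 0.      0.      0.      1.    ]]
wrist 276.85358485924746 276.85358485924746 256.5667326913376 189.0014363211266 -0.04651182353475249
[[-0.0011 -0.3164  0.9486 -0.1199]
 [ 1.     -0.0007  0.0009 -0.0017]
 [ 0.0004  0.9486  0.3164 -0.0816]
 [ 0.      0.      0.      1.    ]]
```

View pics/scene0.png

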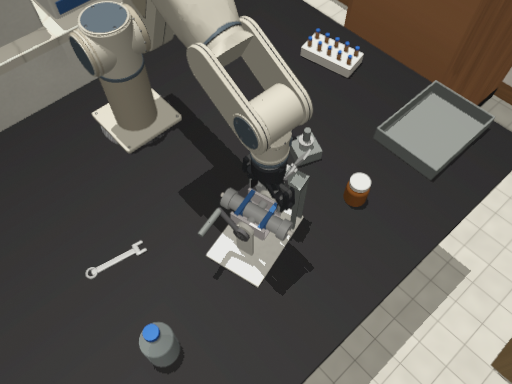

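View pics/side0.png

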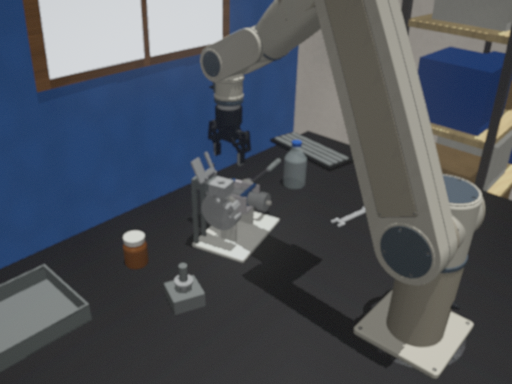

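View pics/wrist0.png

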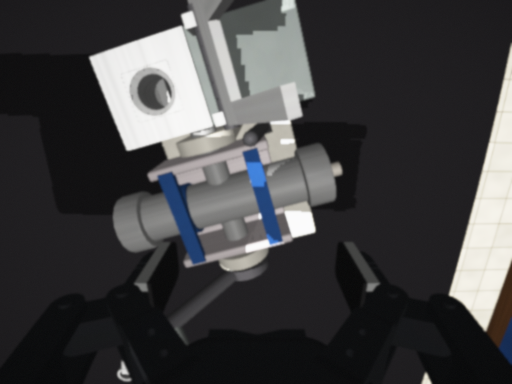

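The bore shows at about (154,91) in the wrist picture, with the keeper to its right. The pin block is at about (306,148) in the scene picture and (184,290) in the side picture. I'll zoom in for exact pixels.

```bash
cat > h.py <<'E'
from rig import manip
import cv2,numpy as np
from scipy.spatial.transform import Rotation as R
np.set_printoptions(precision=4,suppress=True)
def shot(n):
    p=manip.get_position(); r=manip.get_ee_rot()
    c=manip.camera(n); c=dict(c); c["name"]=n
    if n=="wrist":
        T=np.eye(4); T[:3,:3]=R.from_rotvec(r).as_matrix(); T[:3,3]=p
        c["T"]=T@np.array(c["mount"])
    else: c["T"]=np.array(c["cam_to_world"])
    return c
def proj(c,P):
    P=np.atleast_2d(P); q=(P-c["T"][:3,3])@c["T"][:3,:3]
    s=q[:,:2]/q[:,2:]; s=s*(1+c["k1"]*(s**2).sum(1,keepdims=True))
    return s*[c["fx"],c["fy"]]+[c["cx"],c["cy"]]
def ray(c,uv):
    d=(np.array(uv,float)-[c["cx"],c["cy"]])/[c["fx"],c["fy"]]
    s=d.copy()
    for _ in range(30): s=d/(1+c["k1"]*(s@s))
    v=c["T"][:3,:3]@np.array([s[0],s[1],1]); return c["T"][:3,3],v/np.linalg.norm(v)
def onz(c,uv,z):
    o,v=ray(c,uv); return o+v*(z-o[2])/v[2]
def save(c,name,box=None,k=1):
    im=c["image"][:,:,::-1]
    if box: im=im[box[1]:box[3],box[0]:box[2]]
    cv2.imwrite(f"pics/{name}.png",cv2.resize(im,None,fx=k,fy=k,interpolation=cv2.INTER_CUBIC))
E
python3 - <<'E'
from h import *
import pickle
cs={n:shot(n) for n in ["scene","side","wrist"]}
pickle.dump(cs,open("c0.pkl","wb"))
save(cs["scene"],"s1",(190,120,330,290),4.0*.87); save(cs["side"],"d1",(150,140,300,320),3.3); save(cs["wrist"],"w1",(80,0,360,290),2)
print(onz(cs["wrist"],(154,91),.223)); print(R.from_rotvec(manip.get_ee_rot()).as_matrix())
E
```

```text
[0.5703 0.085  0.223 ]
[[-0.0005  1.      0.0001]
 [ 0.      0.0001 -1.    ]
 [-1.     -0.0005 -0.    ]]
```

View pics/s1.png

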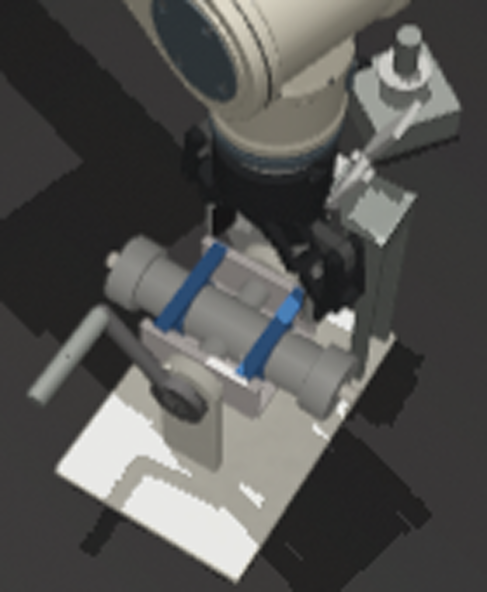

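View pics/d1.png

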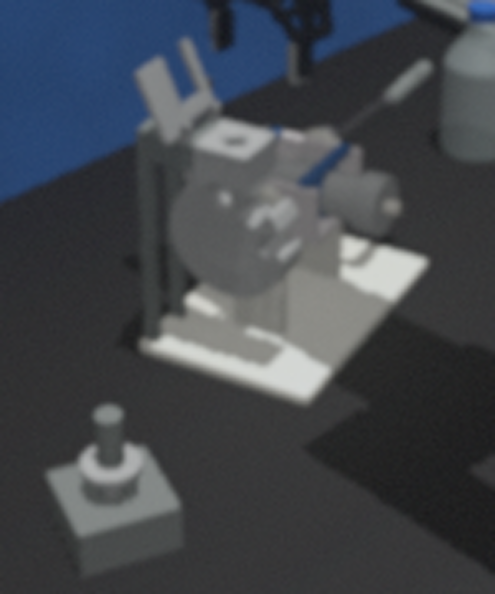

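View pics/w1.png

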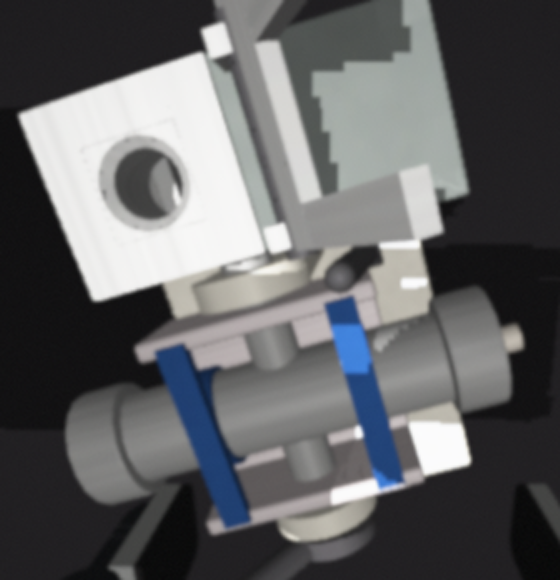

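```bash
cat > fit.py <<'E'
from h import *
import pickle
from scipy.optimize import least_squares
cs=pickle.load(open("c0.pkl","rb"))
obs=[("wrist",(90,57.5),(-.025,.12,.223)),("wrist",(182.5,26.5),(.025,.12,.223)),("wrist",(212.5,126.5),(.025,.07,.223)),("wrist",(128.5,151),(-.025,.07,.223)),("wrist",(151.5,91),(0,.095,.223)),
("scene",(205.8,255),(-.085,-.125,.012)),("scene",(258.4,287.5),(.085,-.125,.012)),("scene",(303.5,217.7),(.085,.125,.012)),
("side",(193,245.2),(.085,.125,.012)),("side",(243.3,261.8),(-.085,.125,.012)),("side",(280.3,219.4),(-.085,-.125,.012))]
def W(p,P): 
    c,s=np.cos(p[2]),np.sin(p[2]); return np.array([p[0]+c*P[0]-s*P[1],p[1]+s*P[0]+c*P[1],P[2]])
f=lambda p:np.concatenate([(proj(cs[n],W(p,P))[0]-uv)/(1.5 if n=="wrist" else 1) for n,uv,P in obs])
r=least_squares(f,[.6,0,.27],loss="soft_l1"); print(r.x); print(f(r.x).reshape(-1,2))
print("bore",W(r.x,(0,.095,.223)),"wristonly",onz(cs["wrist"],(151.5,91),.223))
for n,uv,z in [("side",(183,264.8),.112),("side",(183.6,280.3),.067),("scene",(307.2,130),.112),("scene",(306.4,140.7),.067)]: print(n,onz(cs[n],uv,z))
E
python3 fit.py
```

```text
[ 0.5949 -0.0072  0.2704]
[[-0.3767 -0.0229]
 [-0.4528 -0.4256]
 [ 0.7089 -0.2308]
 [-0.4872  0.2553]
 [ 0.8327  0.9088]
 [-0.7738 -0.3016]
 [-0.6991 -0.955 ]
 [-0.1165 -1.9328]
 [-1.5453 -1.428 ]
 [-0.4867 -1.2421]
 [-1.0855 -0.6069]]
bore [0.5696 0.0843 0.223 ] wristonly [0.569 0.085 0.223]
side [0.482 0.302 0.112]
side [0.4798 0.305  0.067 ]
scene [0.4811 0.3055 0.112 ]
scene [0.4857 0.3038 0.067 ]
```

```bash
cat >> h.py <<'E'
ST=np.array([0.5949,-0.0072,0.2704])
def S2W(P,p=None):
    p=ST if p is None else p
    c,s=np.cos(p[2]),np.sin(p[2]); return np.array([p[0]+c*P[0]-s*P[1],p[1]+s*P[0]+c*P[1],P[2]])
def hand(th,y=-.115):
    a=np.deg2rad(135)-th; return S2W((.0905*np.cos(a),y,.135+.0905*np.sin(a)))
def ori(yaw):  # tool down, jaw axis (tool y) at world yaw
    x=np.array([0,0,-1.]);y=np.array([np.cos(yaw),np.sin(yaw),0]);return R.from_matrix(np.c_[x,y,np.cross(x,y)]).as_rotvec()
OC=ori(ST[2]); OP=ori(ST[2]+np.pi/2)
E
python3 - <<'E'
from h import *
import pickle
cs=pickle.load(open("c0.pkl","rb"))
for th in [-.1,0,.1,.2]:
    print(th,[proj(cs[n],hand(th,y))[0] for n in("scene","side") for y in(-.155,-.075)])
for o in (OC,OP): print(manip.solve_ik(hand(0),o),manip.solve_ik([.482,.304,.2],o),manip.solve_ik(S2W((0,.095,.35)),o))
print("jar",onz(cs["scene"],(359,182),.09),onz(cs["side"],(134,239),.09),"bottle",onz(cs["scene"],(151,333),.17),"spanner",onz(cs["scene"],(116,260),0))
E
```

```text
-0.1 [array([195.8167, 236.8053]), array([215.0389, 211.7256]), array([281.5038, 163.294 ]), array([270.5874, 173.5664])]
0 [array([197.5985, 236.7903]), array([216.8933, 211.5397]), array([279.8044, 160.9096]), array([268.8077, 171.083 ])]
0.1 [array([199.6565, 237.0273]), array([219.0096, 211.6035]), array([277.904 , 158.6676]), array([266.8222, 168.7444])]
0.2 [array([201.9734, 237.5188]), array([221.3694, 211.9212]), array([275.8235, 156.5929]), array([264.6528, 166.5767])]
[-0.2557  0.4258  1.772  -0.      0.9439 -0.5261] [ 0.5418  0.4109  1.7937 -0.      0.9369  0.2714] [ 0.1264  0.2531  1.6434 -0.      1.2451 -0.144 ]
[-0.2557  0.4258  1.772   0.      0.9439 -2.0969] [ 0.5418  0.4109  1.7937 -0.      0.9369 -1.2994] [ 0.1264  0.2531  1.6434  0.      1.2451 -1.7148]
jar [0.6975 0.2914 0.09  ] [0.6852 0.3019 0.09  ] bottle [ 0.6724 -0.3833  0.17  ] spanner [ 0.3881 -0.3387  0.    ]
```

The handle fits a cradle angle of about 0.05 to 0.1. I'll move above it and check before pinching.

```bash
python3 - <<'E'
from h import *
p=hand(.07,-.12)+[0,0,.07]
manip.move_to(p,OC)
c=shot("wrist"); save(c,"w2",None,1.5)
print([proj(c,hand(t,y))[0]*1.5 for t in (0,.1) for y in(-.155,-.075)])
c=shot("scene"); save(c,"s2",(150,100,350,300),3)
print([(proj(c,hand(.07,y))[0]-[150,100])*3 for y in(-.155,-.075)],manip.get_time(),manip.get_position(),p)
E
```

```text
[array([378.8657, 375.7667]), array([377.6833, 227.2397]), array([391.6104, 381.8525]), array([392.1121, 229.6834])]
[array([147.0331, 410.7885]), array([205.0447, 334.6734])] 1.05 [ 0.5702 -0.1378  0.2732] [ 0.5698 -0.1387  0.2733]
```

View pics/w2.png

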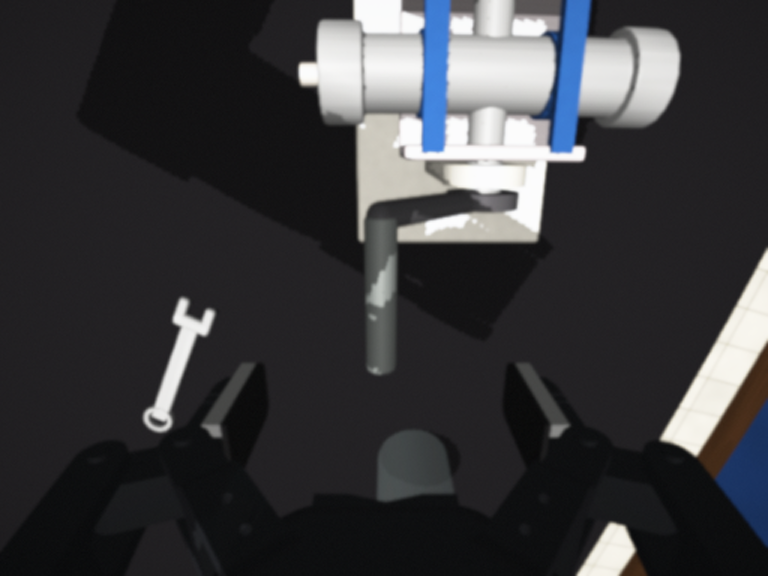

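View pics/s2.png

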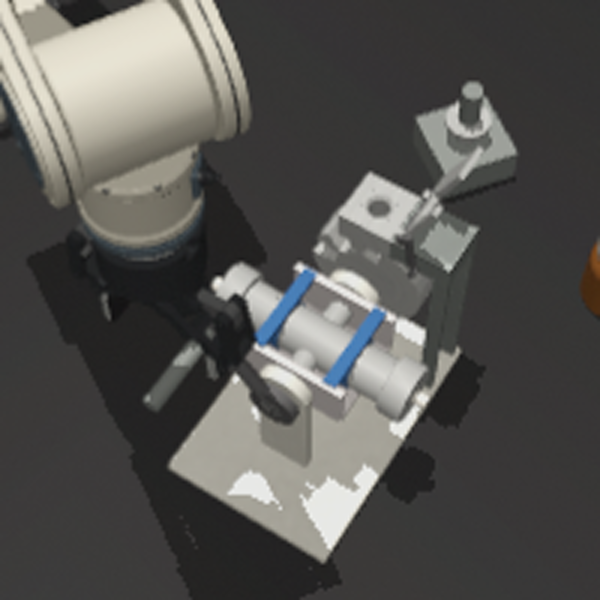

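The grip bar runs vertically in the wrist picture, from (381,368) to (380,205). That matches the model at a cradle angle of about 0.03. Now I'll pinch it and crank to about 1.33, keeping clear of the last notch.

```bash
cat >> h.py <<'E'
def crank(th,rate=.1,y=-.12,dz=.003):
    manip.servo_line(hand(th,y)+[0,0,dz],OC,rate)
def thof():
    p=manip.get_position()-[0,0,.003]; s=S2W((0,0,.135)); d=p-s
    return np.deg2rad(135)-np.arctan2(d[2],d[0]*np.cos(ST[2])+d[1]*np.sin(ST[2]))
E
python3 - <<'E'
from h import *
crank(.03,.15)
manip.command_gripper(0.0,40)
print(manip.get_width(),manip.get_contact_force())
for th in np.linspace(.03,1.33,8)[1:]:
    crank(th,.1); print(th,manip.get_time(),thof(),manip.get_contact_force(),manip.get_width())
c=shot("side"); save(c,"d3",(150,120,320,320),3)
c=shot("scene"); save(c,"s3",(150,100,350,300),3)
E
```

```text
0.014791663465889431 [-0.1296  0.0417  2.572 ]
0.21571428571428572 2.625 0.20850836255537608 [-5.0784 -0.9581  8.076 ] 0.014235231991114884
0.40142857142857147 2.9417 0.3897873199240165 [-12.5035  -2.2521  18.739 ] 0.01458373412534625
0.5871428571428572 3.2583 0.587287219134681 [-6.5153 -0.6992 13.663 ] 0.014619856147205845
0.7728571428571429 3.575 0.7770173421833855 [-2.592  -1.7421  7.7261] 0.014755266163298506
0.9585714285714286 3.8917 0.9637708768668221 [ 0.6156 -0.0736  6.1708] 0.014243089259175272
1.1442857142857144 4.2083 1.148066806095082 [ 0.6308 -0.8986  4.2755] 0.014903396544780748
1.33 4.525 1.3292972900683047 [-0.0557 -2.5728  2.941 ] 0.014306667695030901
```

View pics/d3.png

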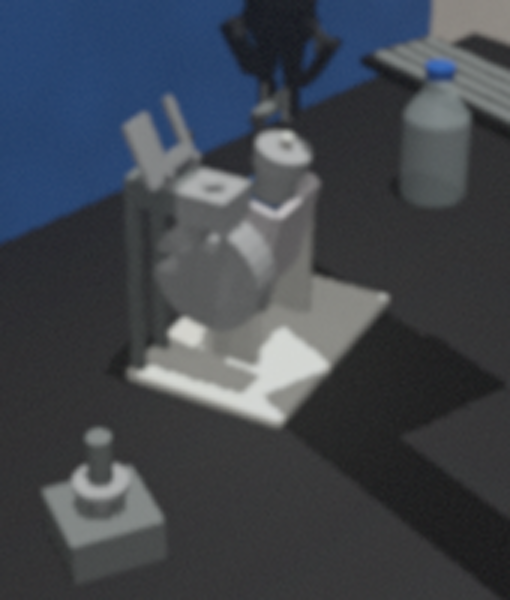

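View pics/s3.png

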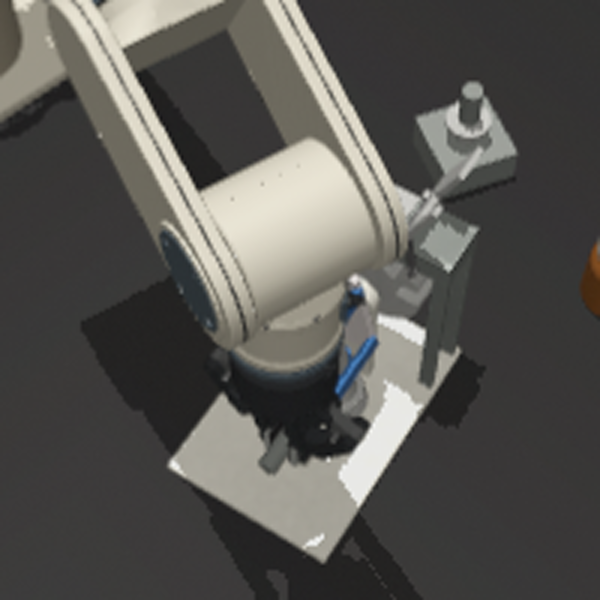

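The column is near upright at about 1.33 rad. Next I'll let go and look at the pin from above.

```bash
python3 - <<'E'
from h import *
manip.command_gripper(.05)
p=manip.get_position(); manip.servo_line([p[0],p[1],.40],rate=.25)
print(manip.get_contact_force())
manip.move_to([.482,.304,.40],OP)
manip.servo_line([.482,.304,.22],rate=.25)
c=shot("wrist"); save(c,"w4",None,1.5)
import pickle; pickle.dump(c,open("c4.pkl","wb"))
print(manip.get_time(),manip.get_joint_positions())
for z in(.112,.067): print(proj(c,[.482,.304,z])*1.5)
E
```

```text
[-0.514  -0.6461 -0.096 ]
8.5333 [ 0.5413  0.3828  1.778  -0.      0.978  -1.2994]
[[383.9009 291.7406]]
[[384.0584 269.6788]]
```

View pics/w4.png

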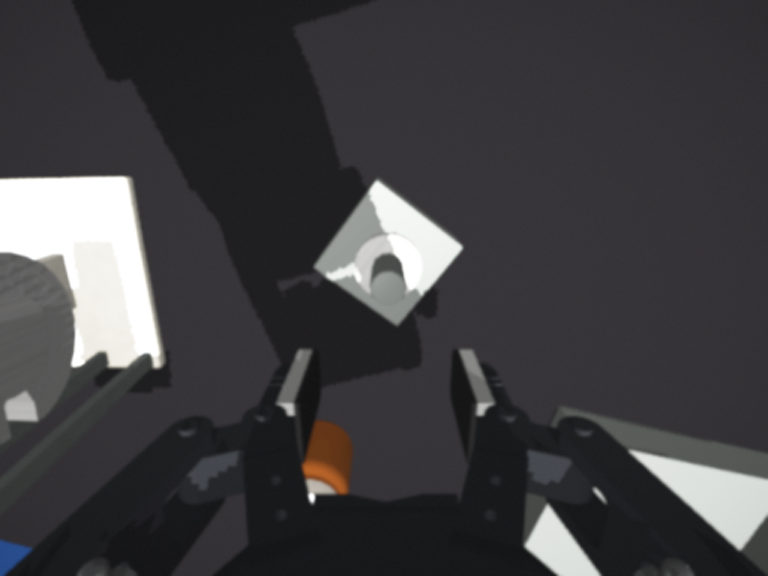

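```bash
python3 - <<'E'
from h import *
import pickle
c=pickle.load(open("c4.pkl","rb"))
print(onz(c,np.array([388,288])/1.5,.112),onz(c,np.array([389,264])/1.5,.067))
save(c,"w4z",(200,110,320,225),5)
E
```

```text
[0.4791 0.3057 0.112 ] [0.4772 0.3062 0.067 ]
```

View pics/w4z.png

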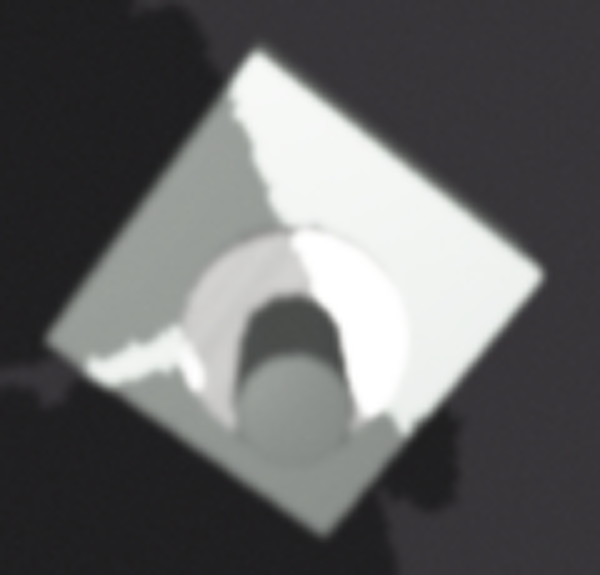

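```bash
python3 - <<'E'
from h import *
manip.servo_line([.4795,.3055,.14],rate=.15)
manip.servo_line([.4795,.3055,.095],rate=.06)
f=manip.get_contact_force()
manip.command_gripper(0,45)
print(f,manip.get_width(),manip.get_contact_force())
manip.servo_line([.4795,.3055,.15],rate=.08); print(manip.get_contact_force())
manip.servo_line([.4795,.3055,.40],rate=.2)
b=S2W((0,.095,0)); manip.move_to([b[0],b[1],.40],OP)
manip.servo_line([b[0],b[1],.33],rate=.12)   # foot .245
print(manip.get_position(),b,manip.get_time(),manip.get_width(),manip.get_contact_force())
c=shot("wrist"); save(c,"w5",None,1.5)
c=shot("side"); save(c,"d5",(170,100,300,240),4)
c=shot("scene"); save(c,"s5",(220,90,330,220),4.5)
E
```

```text
[-0.0448 -0.0409  0.2624] 0.020718144860179605 [-0.1569 -0.1854  3.0521]
[-0.3944 -0.7705 -0.821 ]
[0.5699 0.0849 0.3306] [0.5695 0.0843 0.    ] 14.4083 0.020970901293905893 [-0.1942  0.4196 -0.7397]
```

View pics/w5.png

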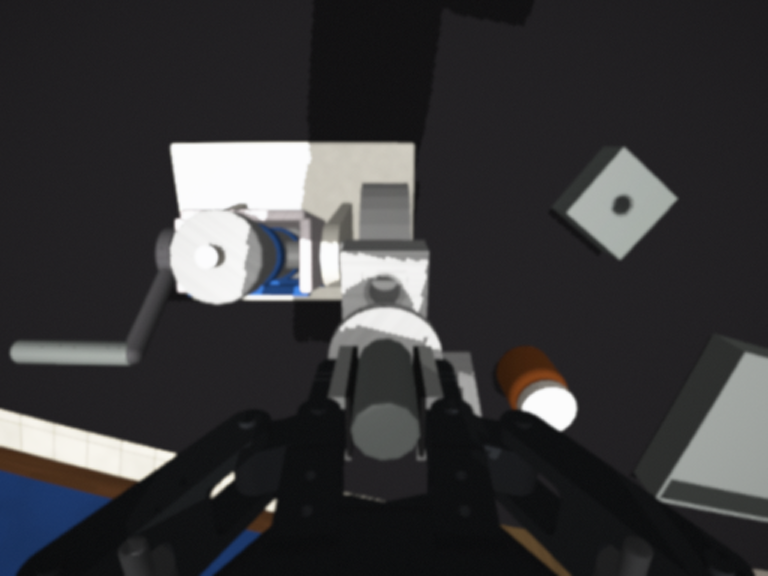

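View pics/d5.png

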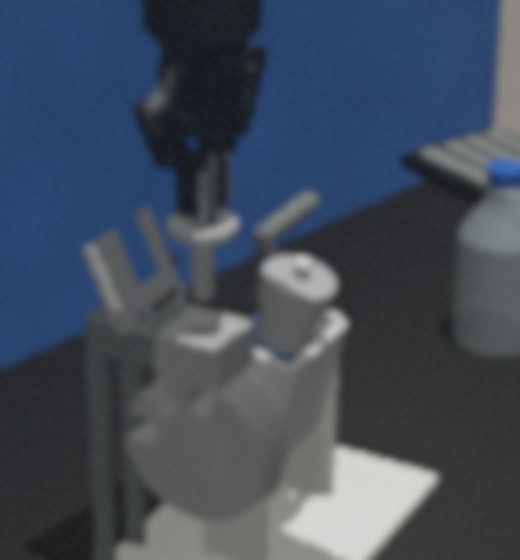

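View pics/s5.png

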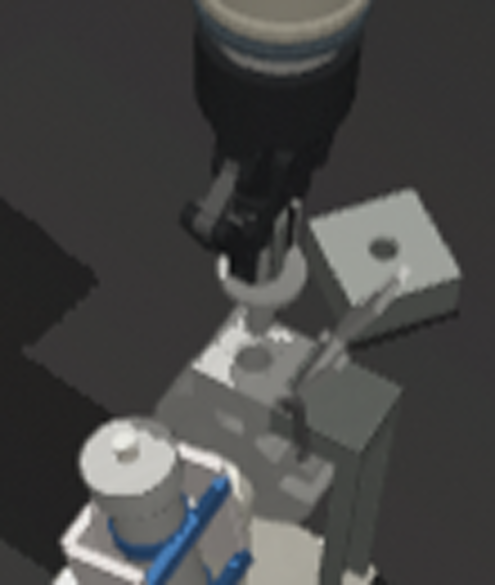

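The pin hangs vertical over the bore, with its foot at about (258,335) above the bore centre at (253,357) in the scene crop. I'll lower it in small steps and watch the force.

```bash
python3 - <<'E'
from h import *
b=S2W((0,.095,0))
z=.33
while z>.2755:
    z-=.004
    manip.servo_line([b[0],b[1],z],OP,rate=.03)
    f=manip.get_contact_force(); print(round(z-.085,4),manip.get_position(),f,manip.get_torque())
    if f[2]>8 or np.hypot(f[0],f[1])>10: break
print(manip.get_time())
c=shot("side"); save(c,"d6",(170,100,300,240),4)
c=shot("scene"); save(c,"s6",(220,90,330,220),4.5)
E
```

```text
0.241 [0.5694 0.0843 0.3259] [ 0.7776 -0.4513 -0.6665] [-0.0174  0.026   0.0352]
0.237 [0.5693 0.0843 0.3217] [-0.1768 -0.9842 -1.9132] [ 0.0144 -0.0011  0.0023]
0.233 [0.5694 0.0843 0.3177] [ 0.1076  0.4215 -0.8561] [0.0386 0.0384 0.0244]
0.229 [0.5694 0.0843 0.3137] [ 0.1061  0.6069 -1.1794] [-0.0209  0.0298  0.0297]
0.225 [0.5694 0.0843 0.3097] [-0.5007  0.2416 -1.148 ] [ 0.0505 -0.0156  0.0207]
0.221 [0.5694 0.0843 0.3057] [-0.1453  0.3635 -0.7034] [-0.0226 -0.0297 -0.001 ]
0.217 [0.5694 0.0843 0.3017] [-0.067   1.0266 -1.1994] [ 0.057   0.0139 -0.003 ]
0.213 [0.5694 0.0843 0.2977] [-0.6542  0.002  -1.5804] [ 0.0421  0.0173 -0.0425]
0.209 [0.5694 0.0843 0.2937] [-0.6747 -0.2305 -1.2018] [ 0.0169  0.0264 -0.0524]
0.205 [0.5694 0.0843 0.2897] [ 0.4796 -0.1428 -0.9273] [-0.0093 -0.0169  0.074 ]
0.201 [0.5694 0.0843 0.2857] [ 0.2593 -0.8407 -1.8464] [-0.0215  0.0016 -0.0088]
0.197 [0.5694 0.0843 0.2817] [-0.1257  0.417  -0.6053] [-0.0118 -0.0078 -0.0253]
0.193 [0.5693 0.0843 0.2777] [ 0.1749  1.1024 -1.6036] [ 0.0239  0.035  -0.0138]
0.189 [0.5698 0.0844 0.2741] [ 0.339   0.2079 -0.8648] [ 0.0196 -0.1272  0.0339]
18.525
```

View pics/d6.png

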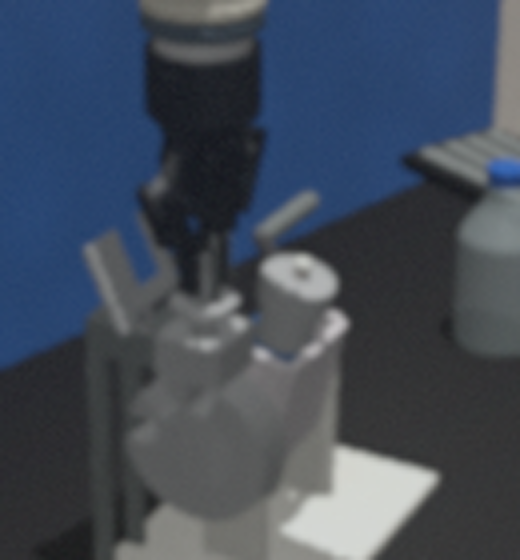

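View pics/s6.png

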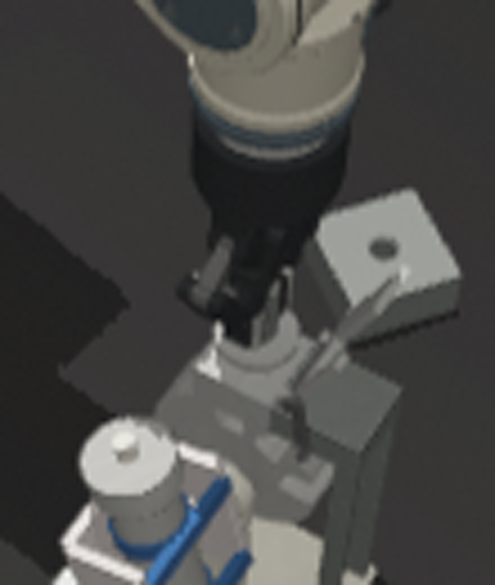

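The pin is in the bore with no side load. I'll release it so it rides on the rim, then go back to the crank.

```bash
python3 - <<'E'
from h import *
b=S2W((0,.095,0))
manip.command_gripper(.045); print(manip.get_width())
manip.servo_line([b[0],b[1],.40],OP,rate=.15)
c=shot("wrist"); save(c,"w7",None,1.5)
h=hand(1.33,-.12); manip.move_to([h[0],h[1],.40],OC)
c=shot("side"); save(c,"d7",(170,100,300,240),4)
manip.servo_line([h[0],h[1],.28],OC,rate=.2)
print(manip.get_time())
c=shot("wrist"); save(c,"w8",None,1.5)
print([proj(c,hand(1.33,y))[0]*1.5 for y in(-.155,-.075)])
E
```

```text
0.04462437422535488
21.9833
[array([385.8285, 381.5389]), array([385.9985, 229.7912])]
```

View pics/w7.png

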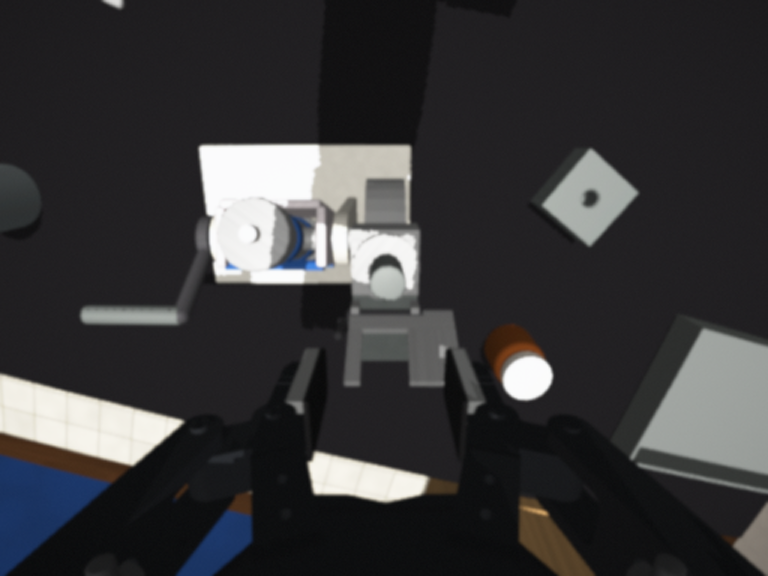

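View pics/d7.png

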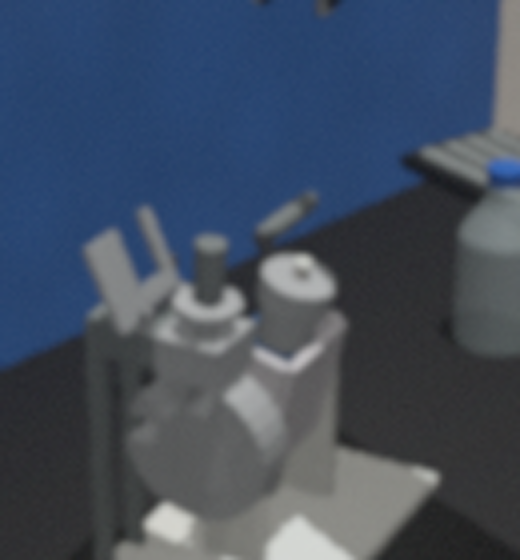

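View pics/w8.png

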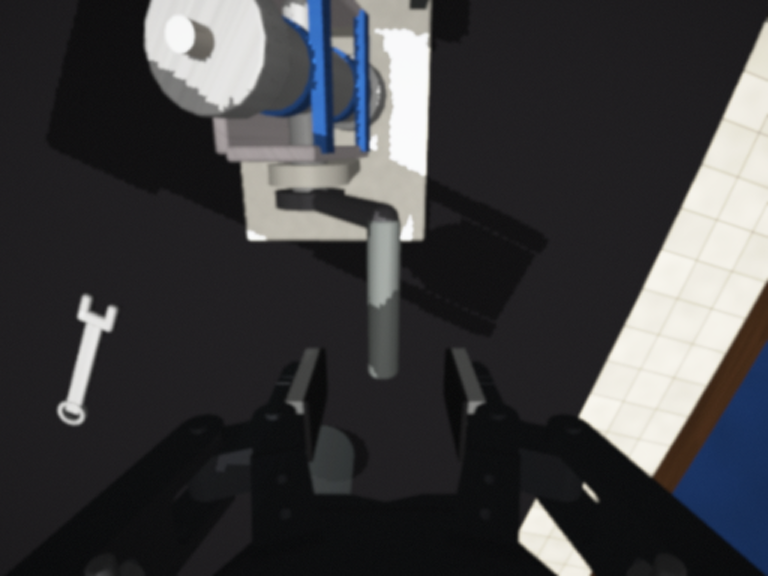

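The pin is riding in the guide with its collar above the block top. The handle is centred between the jaws, from (383,372) to (385,215). Now I'll crank slowly until it blocks.

```bash
python3 - <<'E'
from h import *
crank(1.33,.1)
manip.command_gripper(0,40)
crank(1.34,.02); f0=manip.get_contact_force(); print(f0,thof())
th=1.34
while th<1.76:
    th+=.015; crank(th,.015); f=manip.get_contact_force()
    t=np.array([np.cos(ST[2]),np.sin(ST[2]),0]); a=np.deg2rad(135)-th
    ft=f@(t*np.sin(a)-np.array([0,0,1])*np.cos(a))
    print(round(th,3),round(thof(),4),f,round(ft,1))
    if ft<-16: break
print(manip.get_time())
c=shot("side"); save(c,"d9",(170,100,300,240),4)
E
```

```text
[-1.7325 -0.2415  5.7972] 1.3378110915587968
1.355 1.3515 [-1.0741 -0.5209  6.1146] -4.3
1.37 1.3643 [-2.2159 -0.9342  8.1206] -6.5
1.385 1.3775 [-2.3919 -0.348   7.6399] -6.3
1.4 1.3936 [-3.3244 -1.1313  6.5078] -6.6
1.415 1.4078 [-3.0045 -0.6839  6.7509] -6.5
1.43 1.4236 [-2.6458 -0.2986  6.1509] -5.8
1.445 1.4385 [-2.236  -0.7368  5.4067] -5.2
1.46 1.4516 [-3.2105 -0.1208  7.422 ] -7.1
1.475 1.4677 [-3.4362 -1.2674  5.167 ] -6.1
1.49 1.4821 [-3.5853 -1.7203  6.1524] -7.0
1.505 1.4949 [-4.8154 -1.4505  6.5571] -8.1
1.52 1.5117 [-4.2559 -1.8013  5.8154] -7.3
1.535 1.5261 [-4.2659 -1.0298  5.6168] -7.0
1.55 1.5379 [-3.9887 -2.0915  7.0456] -8.1
1.565 1.5502 [-7.6269 -3.2587  7.3348] -11.0
1.58 1.5592 [-10.3482  -2.5274  12.1501] -16.1
27.4583
```

View pics/d9.png

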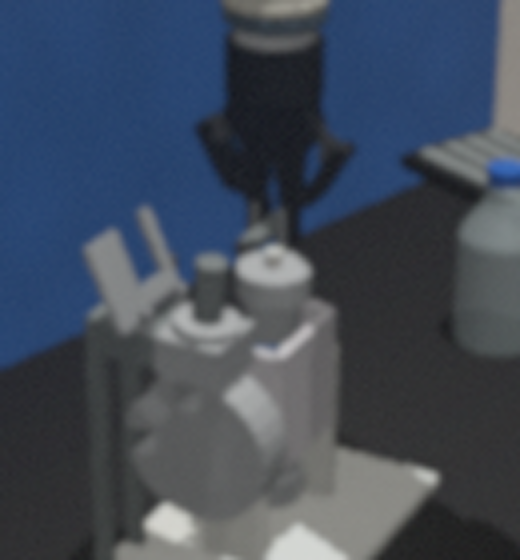

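```bash
python3 - <<'E'
from h import *
th=thof()
crank(th-.02,.02); print(thof(),manip.get_contact_force())
manip.command_gripper(.05)
p=manip.get_position(); manip.servo_line([p[0],p[1],.40],rate=.25)
c=shot("side"); save(c,"d10",(170,100,300,240),4)
for z in(.274,.291,.229,.246): print(z,((proj(c,S2W((0,.095,z)))[0]-[170,100])*4))
c=shot("scene"); save(c,"s10",(220,90,330,220),4.5)
for z in(.274,.291,.229,.246): print(z,((proj(c,S2W((0,.095,z)))[0]-[220,90])*4.5))
print(manip.get_time())
E
```

```text
1.5348290008027492 [-4.105  -3.1334  3.662 ]
0.274 [203.7322 262.5142]
0.291 [203.5337 239.3605]
0.229 [204.2656 322.4981]
0.246 [204.0628 300.0583]
0.274 [254.4783 298.7636]
0.291 [255.8946 279.6751]
0.229 [250.9133 346.8825]
0.246 [252.2298 329.1006]
29.3083
```

View pics/d10.png

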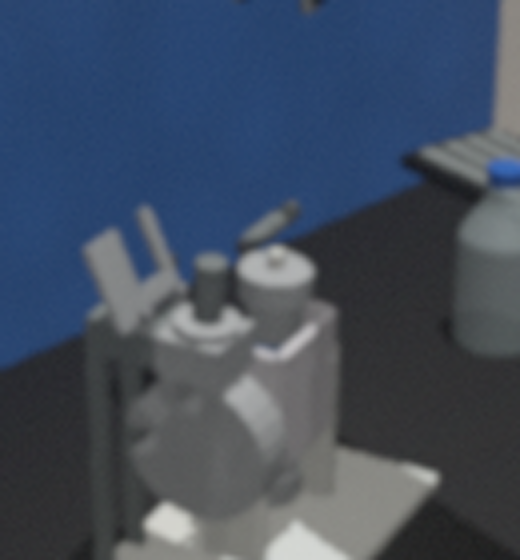

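View pics/s10.png

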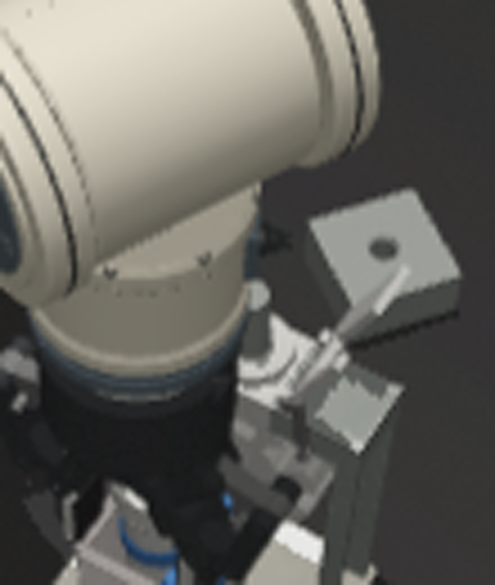

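The pin top reads (210,260) in the side crop, against a predicted (204,262) for home and (204,239) for riding. It is home, and the crank blocks at about 1.55. Next I'll flip the keeper from behind with closed fingers.

```bash
python3 - <<'E'
from h import *
H=(.036,.2345); Y=.095+.037
def P(lx,lz): # leading bottom edge of finger (hinge-relative) -> TCP
    return S2W((H[0]+lx+.011,Y,H[1]+lz+.022))
manip.command_gripper(0,20)
s=P(.045,.042)
manip.move_to([s[0],s[1],.40],OP)
manip.servo_line(s,OP,rate=.15); print(manip.get_time(),manip.get_contact_force(),manip.get_width())
c=shot("side"); save(c,"d11",(160,80,310,240),3.7)
c=shot("scene"); save(c,"s11",(220,90,350,220),4.5)
c=shot("wrist"); save(c,"w11",None,1.5)
E
```

```text
31.7667 [-0.4499 -0.0651 -0.201 ] -0.00024072038488380233
```

View pics/d11.png

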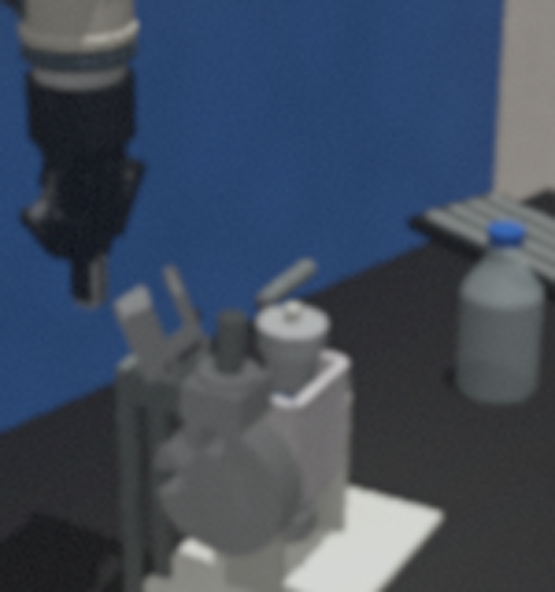

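View pics/s11.png

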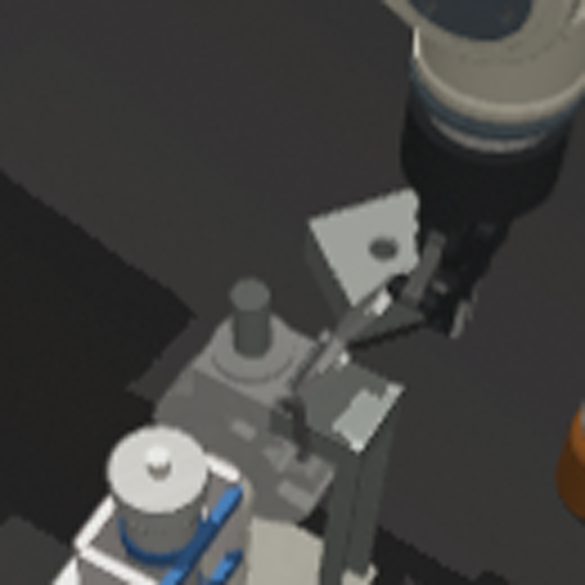

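View pics/w11.png

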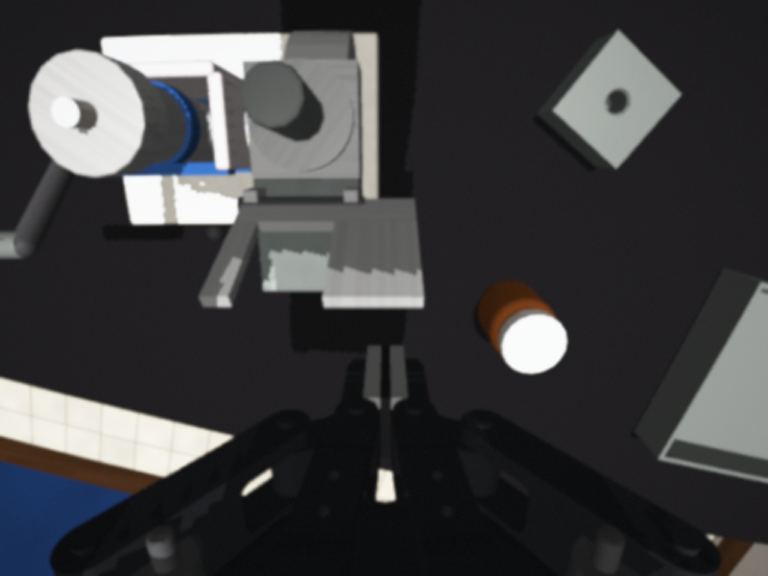

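The collar sits flush on the guide. The closed fingertips are behind the wide prong and in line with it: fingers at about (388,350), prong end at about (375,300) in the wrist picture. Now the push.

```bash
python3 - <<'E'
from h import *
H=(.036,.2345); Y=.095+.037
def P(lx,lz): return S2W((H[0]+lx+.011,Y,H[1]+lz+.022))
pts=[(.03,.042),(.015,.042),(.003,.043)]
for phi in np.arange(.1,1.15,.1):
    n=.0025*np.array([np.cos(phi),np.sin(phi)])
    pts.append((-.045*np.sin(phi)+n[0],.045*np.cos(phi)+n[1]))
for q in pts:
    manip.servo_line(P(*q),OP,rate=.05); f=manip.get_contact_force(); print(np.array(q),f)
    if np.linalg.norm(f)>12: print("STOP"); break
c=shot("scene"); save(c,"s12",(220,90,350,220),4.5)
p=manip.get_position(); manip.servo_line([p[0],p[1],.40],OP,rate=.15)
print(manip.get_time())
c=shot("wrist"); save(c,"w12",None,1.5)
c=shot("side"); save(c,"d12",(160,80,310,240),3.7)
E
```

```text
[0.03  0.042] [ 0.49   -0.1203 -0.3698]
[0.015 0.042] [ 0.916  -0.1564  0.3013]
[0.003 0.043] [ 1.5021  0.5881 -1.6703]
[-0.002  0.045] [ 0.6167 -0.3121  0.4707]
[-0.0065  0.0446] [ 0.334   0.8039 -0.3382]
[-0.0109  0.0437] [ 0.6226  0.2169 -0.7838]
[-0.0152  0.0424] [ 0.4781  0.6199 -0.1136]
[-0.0194  0.0407] [0.1845 0.6761 0.0711]
[-0.0233  0.0386] [-0.133   0.1262  0.21  ]
[-0.0271  0.036 ] [-0.0736 -0.2331  0.6739]
[-0.0305  0.0331] [0.0579 0.0365 1.175 ]
[-0.0337  0.0299] [-0.4969 -0.3523 -0.5735]
[-0.0365  0.0264] [-1.0955  0.4772 -0.6995]
[-0.039   0.0226] [ 0.7312 -0.268   0.8115]
36.975
```

View pics/w12.png

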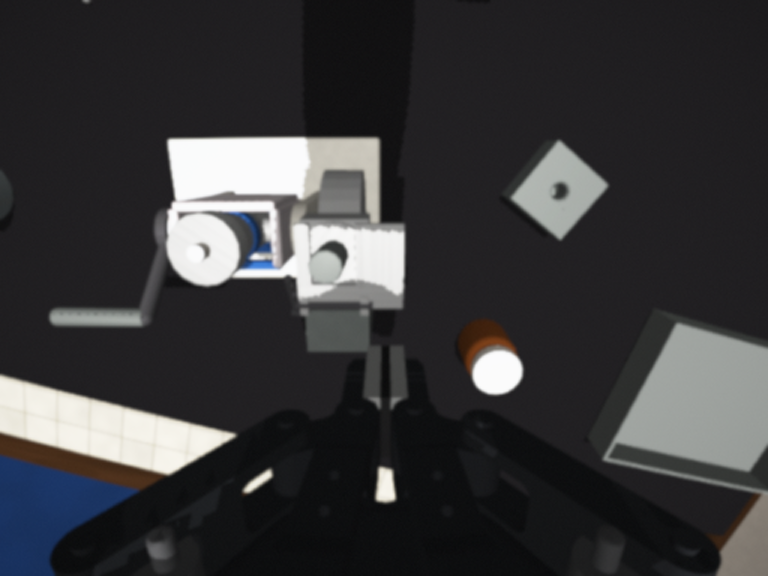

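View pics/d12.png

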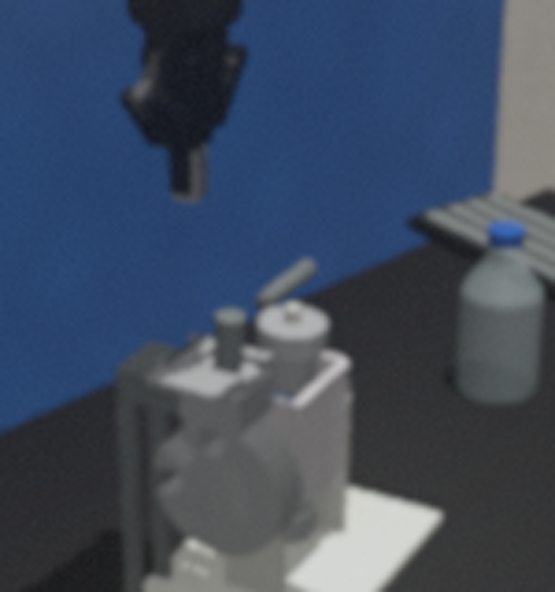

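The keeper is lying over the collar. I'll check its level against the model, then hand in.

```bash
python3 - <<'E'
from h import *
c=shot("wrist"); print([proj(c,S2W((-.024,.145,z)))[0]*1.5 for z in(.2345,.237,.25)], proj(c,S2W((0,.095,.274)))*1.5)
c=shot("side"); save(c,"d13",(180,150,260,210),8); print([(proj(c,S2W((x,.145,z)))[0]-[180,150])*8 for x,z in((-.024,.237),(.036,.237),(-.024,.25))])
c=shot("scene"); save(c,"s13",None,1.5)
E
```

```text
[array([402.7109, 224.0115]), array([402.8591, 224.6636]), array([403.6713, 228.2388])] [[323.757  274.1436]]
[array([315.5814, 302.6548]), array([158.1622, 260.5222]), array([315.1886, 267.2462])]
```

View pics/d13.png

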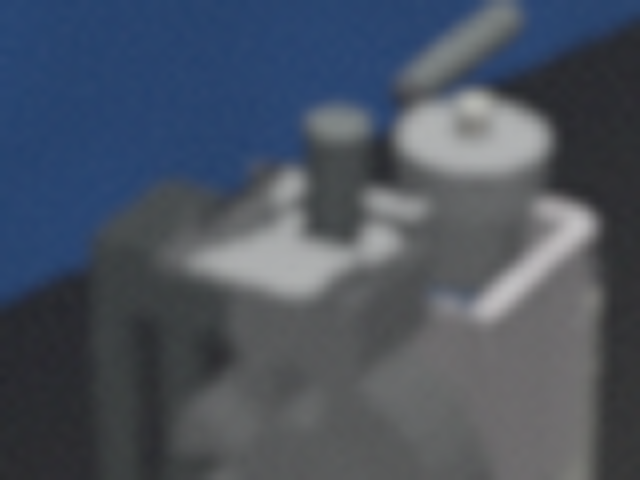

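View pics/s13.png

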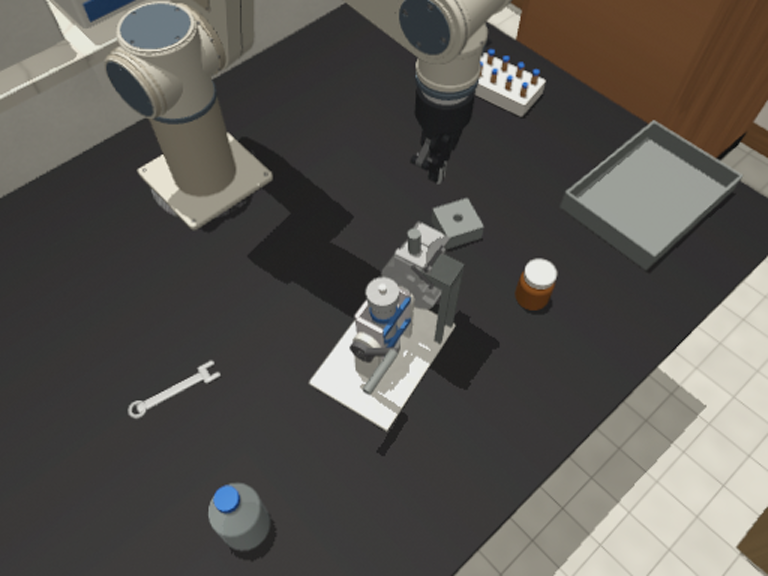

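```bash
python3 -c "
from rig import manip
manip.hold(.3); print(manip.get_time(),manip.get_contact_force()); manip.sign_off()"
```

```text
37.525 [-0.08850087 -0.2028827   0.78411386]
the job is handed in; nothing more can be done
```

The column is upright and pinned in the last notch, with the keeper snapped shut over the collar. I handed the job in at about 37.5 s, with the gripper clear of everything.

- **Crank and pin:** I cranked to about 1.33 rad, past the middle notch. I then set the pin in the guide and let it ride on the rim. Turning on slowly, the pin dropped in and the crank blocked at about 1.55 rad. I eased off the load and released the handle.
- **Pin home:** The side and scene pictures matched the pin's home height within a few pixels, and not its riding height. The collar sat flush on the guide.
- **Keeper:** It went over with under about 2.5 N of push. The last pictures show it level around the grip, with its prong corner where the closed position predicts (within a few pixels).
- **Bystanders:** The bottle, jar and spanner looked untouched in the last scene picture; I didn't re-measure their positions.
- **Disagreement:** In the last wrist picture the pin top was about 6 camera pixels from where I predicted it. The offset was opposite to the direction a raised pin would show, so I put it down to small calibration error.

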